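Slide the well plate under the imager's bridge

TASK

Push the shallow well plate along the bench into the plate imager: line it up with the lane, slide it in under the low bridge between the guide rails, and leave it lying flat, fully home against the end stop. Push with the fingers only, gently: the plate must stay flat on the bench and never be lifted or tipped, nor be forced hard against the imager, and the other things must stay where they are.

Things in the scene. Friction and masses are not known exactly. Their poses are not given: they have to be found in the camera images.
- plate: the shallow well plate: white plastic, 4 by 6 round grey wells on top, 20 mm high, 85.5 mm wide (its x) and 127.8 mm long (its y), about 90 g, loose on the bench. Origin: centre of its underside; z up. It starts before the lane's mouth, off to either side of the lane and turned up to about 35 degrees to it. Its +y end, the one nearer the imager at the start, goes in first.
- imager: the plate imager, fixed: a white bridge over a straight lane. Origin: on the bench, in the middle of the lane under the middle of the bridge; its y axis runs along the lane from the mouth (-y) to the end stop (+y), z up. When the plate is fully home, its origin is at this origin. A white electronics box, 75 mm high, spans x +84 to +194 mm, y -45 to +65 mm.
- beam (a point): centre of the beam's underside, 23 mm above the bench (3 mm of headroom over the plate). The beam spans x -86 to +86 mm and y -25 to +25 mm in the imager's frame; its top is about 58 mm above the bench. When home, 39 mm of the plate still stand out in front of the beam, for the fingers to push on.
- mouth (a point): middle of the lane's mouth, on the bench, at y -94 mm in the imager's frame. The lane's floor is the bench itself. Two dark steel guide rails, 10 mm high and 90.5 mm apart inside, run along the lane from y -46 to +66 mm; before that they flare outwards at 17 degrees, to about 120 mm apart at the mouth.
- stop (a point): middle of the face of the end stop, 8 mm above the bench, at y +64 mm in the imager's frame: a dark steel bar 16 mm high across the far end of the lane; the plate's leading end rests against it when home.
- deepwell: a deep-well block that only looks like the plate: same outline, but 44 mm high, with 6 by 8 small wells; stands beyond the imager (+y). Leave alone. Origin: centre of its underside.
- vial: a brown vial, 26 mm in diameter, 50 mm high, standing beside the bridge on the -x side, about 130 mm from the lane's middle. Leave alone. Origin: centre of its underside.
- reagent: a brown reagent bottle, 64 mm in diameter, 130 mm high, on the far side, towards the tube rack. Leave alone. Origin: centre of its underside.
- dish: a clear round dish, 90 mm in diameter, 15 mm high, on the far side of the plate. Leave alone. Origin: centre of its underside.
- marker: a white marker pen with a black cap, 125 mm long, 13 mm high, lying near the robot. Leave alone. Origin: centre of its underside.
- tipbox: a grey pipette-tip box with a clear lid, 122 by 84 mm, 59 mm high. Leave alone. Origin: centre of its underside.
- rack: a black tube rack with four capped tubes, 204 by 84 mm (long side along its x), 101 mm high with the tubes, on the -y side. Leave alone. Origin: centre of its underside.

How it is judged:
On the way:
1. the plate, flat on the bench and in line with the lane, has its leading end under the bridge (y of plate in the frame of imager above -0.085 m and x of plate in the frame of imager between -0.01 and 0.01 m and z of plate in the frame of imager below 0.004 m), for 0.1 s.
At the end, for the whole second after the job is handed in: The plate lies flat and at rest on the bench in the lane under the bridge, within 5 mm of touching the end stop, within 5 mm of the lane's middle and in line with it to 0.08 rad (x of plate in the frame of imager between -0.005 and 0.005 m and y of plate in the frame of imager between -0.005 and 0.004 m and z of plate in the frame of imager below 0.003 m and angle between the y axis of plate and the y axis of imager, either way round below 0.08 rad and angle between plate's own z axis and vertical below 0.04 rad and linear speed of plate below 0.01 m/s).
It fails at once if the plate is lifted: its underside's centre more than 6 mm above the bench (height (world z) of plate above 0.006 m).
It fails at once if the plate is tipped by more than 0.10 rad (angle between plate's own z axis and vertical above 0.1 rad).
It fails at once if the plate is forced against the imager with more than 40 N (contact force between plate and imager above 40 N).
It fails at once if the plate is pushed with the arm or the body of the gripper instead of the fingers (over 2 N) (contact force between the arm and plate above 2 N).
It fails at once if one of the other things (the deep-well block, the vial, the reagent bottle, the dish, the marker, the tip box, the tube rack) is moved by more than 20 mm (distance of any of deepwell, vial, reagent, dish, marker, tipbox, rack from where it was at the start of the episode above 0.02 m).
It also fails if it takes over 54 s, if anything falls off the work surface, if the arm or the gripper's body presses on something with over 40 N, if the wrist force passes 120 N, or if a joint passes its speed limit or range.

ROBOT

A 7-joint arm with a two-finger parallel gripper is mounted at the origin on the work surface. World frame = base frame: x ahead of the robot, y to its left, z up, the work surface at z = 0. Lengths are in m, angles in rad, forces in N, time in s.
With the tool pointing down it reaches from about 0.425 to 0.825 m from the base axis. Payload 3.6 kg.
Tool frame: the origin (TCP) lies between the finger pads; the fingertips stand 11 mm ahead of it and the grasp point (between the pads) lies 8 mm behind it; z points along the fingers, y is the line along which they close (so a half turn about z gives the same grasp; the last joint's range is limited). The gripper opens to 85 mm and grips with 20 to 120 N. Pads are 22 mm wide; open, the fingers measure 114 mm over their backs; the gripper's body (76 mm by 85 mm) begins 54 mm behind the grasp point. The pads swing forward as they close: fully open they stand 13 mm farther back than shut.
Start: joints at [-1.141, 0.615, -0.013, 1.423, 0.008, 1.103, -0.04], TCP at [0.286, 0.584, 0.242] pointing down, gripper open.
Joint ranges: [-3.12, 3.12], [-0.3, 2.06], [-1.34, 1.32], [0.26, 2.42], [-1.36, 4.5], [0.01, 1.98], [-2.84, 2.84]. Speed limits (rad/s): [2.79, 2.79, 3.14, 3.14, 3.14, 3.14, 3.14].

INTERFACE

Orientations are given as a unit quaternion [w, x, y, z].
In Python, from workcell import observe, viewer, workorder gives the robot as it stands.
- The arm moves only by the tool servo_tool, never from a script. Its argument "deltas" is a list of rows, each a list of 6 numbers: the shift along the tool's x, y, z in mm, then the turn, a rotation vector about the tool's x, y, z in rad. In form: [[tx, ty, tz, rx, ry, rz], ...]. A call has 1 to 10 rows; each row is the pose to reach, as a shift and turn from the pose commanded when the call began, along the tool's axes at that moment; what a row does not reach only later rows make up. A row lasts 1/8 s, in which the tool goes at most 62.5 mm and 10.7 degrees, less where a joint would pass 70% of its speed; a pose out of reach is approached as far as the arm can. A call with a gripper value outside its range is refused whole. "grip" is the closure in counts, from 0 (fully open) to 255 (shut), set as the call begins (left out, the last holds). The fingers move at their own pace and stop on an object; "force" is the grip in N (left out, the last holds). Time passes only in rows, so rows that repeat a pose let the fingers close. It gives the time, the measured TCP pose, the force, the opening and the grip force at its end, in the units of the state.
- observe(): the state, without advancing time (a new reading comes with each control period).
- viewer.grab_frame(name): name is "side" or "top" or "wrist"; returns the picture (420x560x3 uint8, blue, green, red); there is no depth.
- viewer.get_calibration(name): a dict with "intrinsics" (3x3 intrinsics, pixels), "R" (3x3) and "t" (3): a world point X has camera coordinates R X + t. Camera axes: x right, y down, z forward; pixel columns grow to the right and rows downward; lengths in m; the calibration is good to about 2 mm. A picture is of the moment at which its call begins: read the wrist's pose just before it. get_calibration takes no time and is no camera call; for the wrist camera it gives the pose at the moment of the call.
- workorder.job_done(): hands the job in; it is judged then, once.
The state is a dict: "time_s": time; "joint_pos": joint angles; "dq": joint speeds; "effort": joint torques, N m; "tcp_pos": TCP position; "tcp_rot": TCP orientation; "wrist_force": force on the tool from outside, world axes, zero at the start; "ft_torque": the same for the moment, N m; "finger_gap": finger opening in m; "gripper_force": force on a finger pad.
Only numpy, scipy, OpenCV 4.12 (cv2) and the standard library are available. Lean on these libraries where they do the work, as an engineer would, in place of code of your own. Each camera call takes 0.05 s, during which the arm holds its last target. There are 200 camera calls.

## Working session

There is one attempt and no reset: what is moved stays moved. The work goes in short steps, Python scripts to look and compute and a tool call to move; the robot and the scene stay as the last step left them, time stands still between calls to the robot, and variables do not carry over. Pictures are saved under pics/ and viewed, at most 13 in all, crops included, and the job is handed in when it is done.

Besides the shell and the picture viewer there is one more tool, called by a JSON object that holds its "op" and its "data", one argument or row to a line. servo_tool: Moves the arm, as the interface text tells. Its arguments: {"type":"object","properties":{"deltas":{"type":"array","items":{"type":"array","items":{"type":"number"}}},"grip":{"type":"number"},"force":{"type":"number"}},"required":["deltas"]}

```bash
mkdir -p pics
cat > h.py <<'E'
import numpy as np, cv2
from workcell import observe, viewer, workorder
def cal(n):
    c=viewer.get_calibration(n); return [np.array(c[k],float) for k in("intrinsics","R","t")]
def ray(c,uv,z):
    K,R,t=c; uv=np.atleast_2d(uv).astype(float)
    d=np.c_[uv,np.ones(len(uv))]@np.linalg.inv(K).T@R; o=-R.T@t
    return o+d*((z-o[2])/d[:,2])[:,None]
def proj(c,X):
    K,R,t=c; p=(np.atleast_2d(X)@R.T+t)@K.T; return p[:,:2]/p[:,2:]
def tri(cs,uvs):
    A=[];b=[]
    for (K,R,t),uv in zip(cs,uvs):
        o=-R.T@t; d=R.T@np.linalg.inv(K)@np.r_[uv,1]; d/=np.linalg.norm(d)
        P=np.eye(3)-np.outer(d,d); A.append(P); b.append(P@o)
    return np.linalg.lstsq(np.vstack(A),np.hstack(b),rcond=None)[0]
E
python3 - <<'E'
from h import *
for n in("top","side"):
    cv2.imwrite(f"pics/{n}0.png",viewer.grab_frame(n)); c=cal(n); print(n,-c[1].T@c[2],c[0][0,0])
s=observe(); print(s["time_s"],s["tcp_pos"],s["tcp_rot"],s["finger_gap"])
E
```

```text
top [ 0.36144118 -0.05178772  1.2772873 ] 402.19205594966485
side [0.3379278  0.81359855 0.75736078] 411.4828152731617
0.1 [0.28578522 0.58305167 0.24123903] [-2.67212488e-04  2.25876818e-01  9.74155159e-01 -1.14807374e-03] 0.08561654062896829
```

View pics/top0.png

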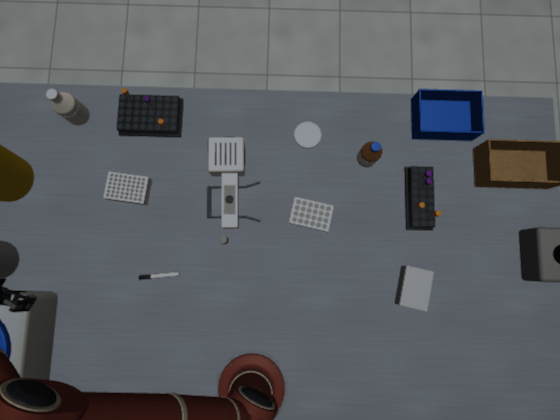

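View pics/side0.png

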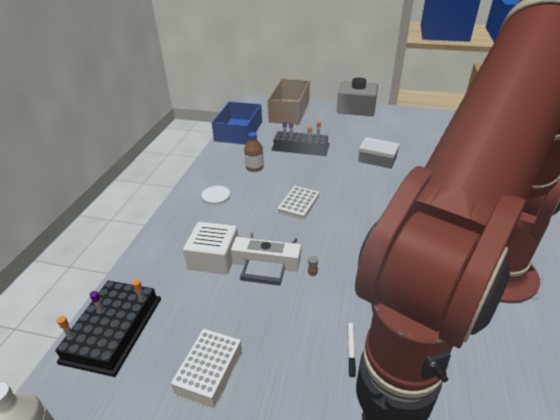

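The top view shows the plate at about (312,214), the imager bridge at (230,200) with its stop at the left (208,202), and its mouth at the right (260,184–220). The side view shows the plate at (299,202), the beam at (266,252) and the vial at (313,266).

Run:
```python
from h import *
s=cv2.imread("pics/side0.png");t=cv2.imread("pics/top0.png")
ct,cs=cal("top"),cal("side")
def rect(im,box,thr):
    x0,y0,x1,y1=box; g=cv2.resize(im[y0:y1,x0:x1].min(2),None,fx=4,fy=4,interpolation=cv2.INTER_CUBIC)
    m=cv2.morphologyEx((g>thr).astype(np.uint8),cv2.MORPH_CLOSE,np.ones((13,13)))
    k=max(cv2.findContours(m,0,2)[0],key=cv2.contourArea)
    r=cv2.minAreaRect(k); return k[:,0]/4.+[x0,y0]-.375, r
k,r=rect(t,(280,190,345,238),125); P=ray(ct,k,.02)
r=cv2.minAreaRect((P[:,:2]*1e3).astype(np.float32)); print("plate top view",r)
M=cv2.moments(k.astype(np.float32)); ut=np.array([M['m10'],M['m01']])/M['m00']
k,_=rect(s,(272,180,328,222),125); P=ray(cs,k,.02)
print("plate side",cv2.minAreaRect((P[:,:2]*1e3).astype(np.float32)))
M=cv2.moments(k.astype(np.float32)); us=np.array([M['m10'],M['m01']])/M['m00']
print("tri",tri([ct,cs],[ut,us]))
k,r=rect(t,(212,172,245,235),125); P=ray(ct,k,.058)
print("beam",cv2.minAreaRect((P[:,:2]*1e3).astype(np.float32)))
print("mouth tips",ray(ct,[[260,184],[260,220]],.01),"stop",ray(ct,[[208,187],[208,217]],.016))
a=cv2.resize(t[120:250,180:350],(784,600),interpolation=cv2.INTER_CUBIC); cv2.imwrite("pics/c1.png",a)
cw=cal("wrist"); print("wristcam",-cw[1].T@cw[2],cw[1],cw[0][0])
```

```text
plate top view ((528.3600463867188, -169.7872772216797), (127.44188690185547, 84.54347229003906), 78.41027069091797)
plate side ((526.1275024414062, -170.84689331054688), (179.5875244140625, 212.15084838867188), 11.6682710647583)
tri [ 0.52774881 -0.17055536  0.0150421 ]
beam ((562.2462768554688, 86.49456787109375), (170.85784912109375, 47.20428466796875), 2.336273670196533)
mouth tips [[ 0.62076723 -0.0056308   0.01      ]
 [ 0.50454219 -0.00939146  0.01      ]] stop [[0.60510245 0.15964061 0.016     ]
 [0.50881939 0.1547172  0.016     ]]
wristcam [0.22760906 0.61177546 0.37256789] [[ 0.44026055  0.89786805 -0.00190255]
 [ 0.86682844 -0.42448633  0.2615718 ]
 [ 0.23404936 -0.11680893 -0.96518214]] [367.68125067   0.         279.2496547 ]
```

View pics/c1.png

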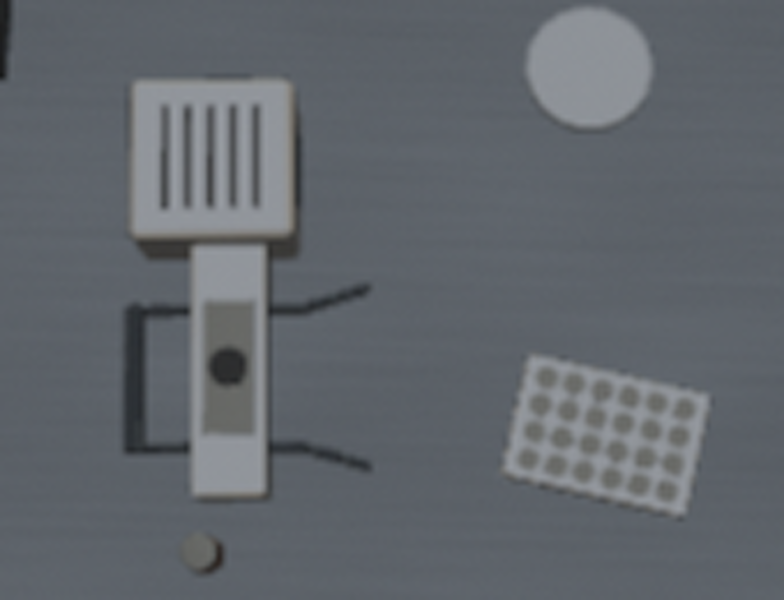

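The crop confirms the layout: the beam centre is near (229,370), the rail tips are at (370,288) and (370,467), and the plate spans roughly (502–710, 352–517). Together these put the imager at about (0.561, 0.0865) with yaw +2.1°, and the plate at (0.528, -0.170) with yaw -11.6°. Next I move above the area for a close look.

```bash
cat >> h.py <<'E'
from scipy.spatial.transform import Rotation as Ro
def plan(wps,n):
    """wps: list of (x,y,z,angle deg of tool y); n rows per leg; prints rows from the pose now"""
    s=observe(); w,x,y,z=s["tcp_rot"]; R0=Ro.from_quat([x,y,z,w]).as_matrix(); p0=np.array(s["tcp_pos"])
    a0=np.degrees(np.arctan2(R0[1,1],R0[0,1])); q=[*p0,a0]; print("at",np.round(p0,4),"ang",round(a0,2))
    for wp,k in zip(wps,n):
        for i in range(1,k+1):
            v=np.array(q)+(np.array(wp)-q)*i/k; a=np.radians(v[3])
            Rt=np.array([[-np.sin(a),np.cos(a),0],[np.cos(a),np.sin(a),0],[0,0,-1]]).T
            Y=np.array([np.cos(a),np.sin(a),0]);Z=np.array([0,0,-1.]);Rt=np.c_[np.cross(Y,Z),Y,Z]
            d=R0.T@(v[:3]-p0)*1e3; r=Ro.from_matrix(R0.T@Rt).as_rotvec()
            print([*map(float,np.round(d,1)),*map(float,np.round(r,3))])
        q=list(wp)
E
python3 -c "
from h import *
plan([(.48,.2,.25,25),(.52,-.13,.26,-7)],[10,8])"
```

```text
at [0.2858 0.5831 0.2412] ang 63.89
[-34.3, -25.9, -0.8, -0.002, 0.0, 0.068]
[-68.6, -51.7, -1.6, -0.002, 0.0, 0.136]
[-102.9, -77.6, -2.4, -0.002, 0.0, 0.204]
[-137.2, -103.4, -3.3, -0.002, 0.0, 0.272]
[-171.5, -129.3, -4.1, -0.002, 0.0, 0.339]
[-205.8, -155.1, -4.9, -0.002, 0.0, 0.407]
[-240.1, -181.0, -5.7, -0.002, 0.001, 0.475]
[-274.4, -206.8, -6.5, -0.002, 0.001, 0.543]
[-308.7, -232.7, -7.3, -0.002, 0.001, 0.611]
[-343.0, -258.5, -8.2, -0.002, 0.001, 0.679]
[-365.6, -293.4, -9.3, -0.002, 0.001, 0.749]
[-388.3, -328.2, -10.5, -0.002, 0.001, 0.818]
[-410.9, -363.0, -11.7, -0.002, 0.001, 0.888]
[-433.5, -397.9, -12.8, -0.002, 0.001, 0.958]
[-456.2, -432.7, -14.0, -0.002, 0.001, 1.028]
[-478.8, -467.6, -15.2, -0.002, 0.001, 1.098]
[-501.5, -502.4, -16.3, -0.002, 0.001, 1.167]
[-524.1, -537.3, -17.5, -0.002, 0.001, 1.237]
```

{"op": "servo_tool", "data": {
  "deltas": [
    [-34,-26,-1,0,0,0.068],
    [-69,-52,-2,0,0,0.136],
    [-103,-78,-2,0,0,0.204],
    [-137,-103,-3,0,0,0.272],
    [-172,-129,-4,0,0,0.339],
    [-206,-155,-5,0,0,0.407],
    [-240,-181,-6,0,0,0.475],
    [-274,-207,-7,0,0,0.543],
    [-309,-233,-7,0,0,0.611],
    [-343,-259,-8,0,0,0.679]
  ],
  "grip": 100
}}

```text
time_s: 1.35
tcp_pos: [0.4803, 0.1987, 0.25]
tcp_rot: [-0.0, 0.538, 0.843, -0.0]
wrist_force: [0.8, 0.7, 0.6]
finger_gap: 0.052
gripper_force: 0.0
```

```bash
python3 -c "
from h import *
print(observe()['finger_gap'])
plan([(.52,-.13,.26,-7)],[8])"
```

```text
0.051977257990492194
at [0.4803 0.1987 0.25  ] ang 24.86
[-39.4, -12.8, -1.2, -0.001, 0.0, 0.069]
[-78.7, -25.5, -2.5, -0.001, 0.0, 0.139]
[-118.1, -38.3, -3.7, -0.001, 0.0, 0.208]
[-157.5, -51.1, -5.0, -0.001, 0.0, 0.278]
[-196.8, -63.8, -6.2, -0.001, 0.0, 0.347]
[-236.2, -76.6, -7.5, -0.001, 0.0, 0.417]
[-275.6, -89.4, -8.7, -0.001, 0.0, 0.486]
[-314.9, -102.1, -10.0, -0.001, 0.0, 0.556]
```

{"op": "servo_tool", "data": {
  "deltas": [
    [-39,-13,-1,0,0,0.069],
    [-79,-26,-3,0,0,0.139],
    [-118,-38,-4,0,0,0.208],
    [-157,-51,-5,0,0,0.278],
    [-197,-64,-6,0,0,0.347],
    [-236,-77,-8,0,0,0.417],
    [-276,-89,-9,0,0,0.486],
    [-315,-102,-10,0,0,0.556],
    [-315,-102,-10,0,0,0.556]
  ]
}}

```text
time_s: 2.48
tcp_pos: [0.5199, -0.1329, 0.2602]
tcp_rot: [0.001, 0.751, 0.661, -0.001]
wrist_force: [-0.3, 0.6, 0.4]
finger_gap: 0.0522
gripper_force: 0.0
```

```bash
python3 -c "
from h import *
c=cal('wrist'); im=viewer.grab_frame('wrist'); cv2.imwrite('pics/w1.png',im); np.savez('w1.npz',K=c[0],R=c[1],t=c[2]); print(-c[1].T@c[2], observe()['tcp_pos'])
print(proj(c,[[.528,-.17,.02],[.5605,.0865,.0]]))"
```

```text
[ 0.52905724 -0.06783628  0.3913426 ] [ 0.52014554 -0.12996771  0.25993331]
[[290.24581201 208.32744991]
 [291.37574773 -70.17455909]]
```

View pics/w1.png

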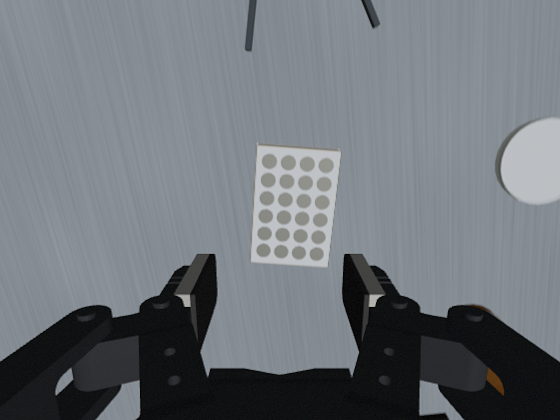

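The wrist view shows the plate's corners at about (257,145), (340,151), (328,267) and (251,262). The mouth ends of the guide rails are at (248,49) and (376,26).

Run:
```python
from h import *
d=np.load('w1.npz'); c=(d['K'],d['R'],d['t']); im=cv2.imread('pics/w1.png')
b=im[130:280,235:355].min(2); m=cv2.morphologyEx((b>165).astype(np.uint8),cv2.MORPH_CLOSE,np.ones((5,5)))
k=max(cv2.findContours(m,0,2)[0],key=cv2.contourArea)[:,0]+[235,130]
print("bbox",k.min(0),k.max(0))
ap=cv2.approxPolyDP(k.astype(np.int32),6,True)[:,0]; print(ap.tolist())
P=ray(c,k,.02); r=cv2.minAreaRect((P[:,:2]*1e3).astype(np.float32)); print(r)
ct=cal("top"); print("mark tri",tri([ct,c],[np.array([312.1,213.9]),proj(c,[[r[0][0]/1e3,r[0][1]/1e3,.02]])[0]]))
tips=ray(c,[[247.5,49.5],[376,26]],.01); print(tips, np.diff(tips,axis=0), tips.mean(0))
print("rails up",ray(c,[[252.5,2],[364,2]],.01))
```

```text
bbox [251 143] [340 266]
[[257, 143], [251, 261], [326, 266], [340, 152]]
((531.57666015625, -169.87327575683594), (128.21881103515625, 84.24446868896484), 78.44495391845703)
mark tri [ 0.53113369 -0.17606215 -0.0041944 ]
[[ 0.50610749 -0.01028374  0.01      ]
 [ 0.62993416 -0.00533286  0.01      ]] [[0.12382667 0.00495088 0.        ]] [ 0.56802083 -0.0078083   0.01      ]
rails up [[0.51688257 0.02974302 0.01      ]
 [0.62002613 0.0165425  0.01      ]]
```

```bash
python3 -c "
from h import *
plan([(.513,-.259,.12,-11.6),(.513,-.259,.016,-11.6)],[4,4])"
```

```text
at [ 0.5201 -0.13    0.2599] ang -7.06
[-32.2, 2.2, 35.0, -0.001, 0.0, 0.02]
[-64.4, 4.4, 70.0, -0.001, 0.0, 0.04]
[-96.7, 6.7, 105.0, -0.001, 0.0, 0.059]
[-128.9, 8.9, 140.0, -0.001, 0.0, 0.079]
[-128.9, 8.9, 166.0, -0.001, 0.0, 0.079]
[-128.9, 8.9, 192.0, -0.001, 0.0, 0.079]
[-128.8, 9.0, 218.0, -0.001, 0.0, 0.079]
[-128.8, 9.0, 244.0, -0.001, 0.0, 0.079]
```

{"op": "servo_tool", "data": {
  "deltas": [
    [-40,2,25,0,0,0.02],
    [-80,4,55,0,0,0.04],
    [-110,7,95,0,0,0.06],
    [-129,9,140,0,0,0.079],
    [-129,9,166,0,0,0.079],
    [-129,9,192,0,0,0.079],
    [-129,9,218,0,0,0.079],
    [-129,9,238,0,0,0.079],
    [-129,9,244,0,0,0.079],
    [-129,9,244,0,0,0.079]
  ]
}}

```text
time_s: 3.78
tcp_pos: [0.5145, -0.2566, 0.0162]
tcp_rot: [-0.0, 0.773, 0.634, 0.0]
wrist_force: [0.2, -0.1, -0.1]
finger_gap: 0.0519
gripper_force: 0.0
```

```bash
cat > path.py <<'E'
from h import *
O=np.array([.5643,.0861]); Y=2.3
def pose(q): # lane (x,y mm, yaw deg rel) of plate -> tcp world wp
    a=np.radians(q[2]); xy=np.array(q[:2])-75*np.array([-np.sin(a),np.cos(a)])
    b=np.radians(Y); w=O+np.array([[np.cos(b),-np.sin(b)],[np.sin(b),np.cos(b)]])@xy/1e3
    return (*w,q[3]/1e3 if len(q)>3 else .016,q[2]+Y)
def car(q,segs,ds):
    q=list(q[:3]); out=[]
    for L,R in segs: # length, signed radius (+ left), 0 straight
        n=int(np.ceil(L/ds))
        for _ in range(n):
            da=(L/n/R if R else 0); a=np.radians(q[2])+da/2
            q=[q[0]-np.sin(a)*L/n,q[1]+np.cos(a)*L/n,q[2]+np.degrees(da)]; out.append(q)
    return out
E
python3 - <<'E'
from path import *
r=np.radians
b=r(Y); d=(np.array([.5315,-.170])-O)*1e3; q=[*(np.array([[np.cos(b),np.sin(b)],[-np.sin(b),np.cos(b)]])@d),-11.6-Y]; print(q)
qs=car(q,[(110*r(33+q[2]),-110),(17,0),(110*r(33),110)],11); print(len(qs),qs[-1])
plan([pose(x) for x in [q]+qs],[1]*99)
cv2.imwrite('pics/w2.png',viewer.grab_frame('side')[130:290,180:380].repeat(3,0).repeat(3,1))
E
```

```text
[np.float64(-43.05132822734243), np.float64(-254.57736179374166), -13.899999999999999]
12 [np.float64(-1.5101568767599711), np.float64(-146.89175827592751), np.float64(8.881784197001252e-15)]
at [ 0.5145 -0.2566  0.0162] ang -11.32
[13.3, -0.7, 0.3, -0.0, -0.001, 0.005]
[22.7, -6.5, 0.3, -0.0, -0.001, 0.088]
[32.6, -11.5, 0.3, -0.0, -0.001, 0.172]
[42.9, -15.7, 0.3, -0.0, -0.001, 0.255]
[53.5, -19.0, 0.3, -0.0, -0.001, 0.338]
[61.5, -16.2, 0.3, -0.0, -0.001, 0.338]
[69.5, -13.3, 0.3, -0.0, -0.001, 0.338]
[77.6, -3.4, 0.3, -0.0, -0.001, 0.242]
[86.6, 5.7, 0.3, -0.0, -0.001, 0.146]
[96.4, 13.9, 0.3, -0.0, -0.001, 0.05]
[106.9, 21.1, 0.3, -0.0, -0.001, -0.046]
[118.1, 27.3, 0.3, -0.0, -0.001, -0.142]
[129.8, 32.4, 0.3, -0.0, -0.001, -0.238]
```

View pics/w2.png

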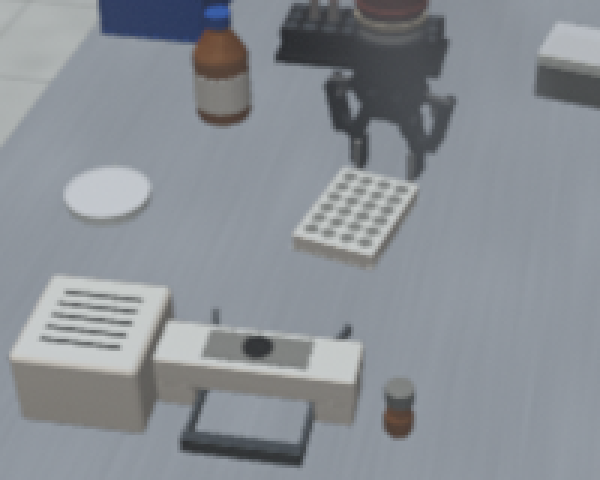

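The side view shows the fingers down just behind the plate's trailing end, around (360–415,165), clear of it and centred on it. I start pushing along the S-curve.

{"op": "servo_tool", "data": {
  "deltas": [
    [7,0,0,0,0,0],
    [13,-1,0,0,0,0.005],
    [18,-4,0,0,0,0.047],
    [23,-7,0,0,0,0.088],
    [28,-9,0,0,0,0.13],
    [33,-12,0,0,0,0.172],
    [38,-14,0,0,0,0.213],
    [43,-16,0,0,0,0.255],
    [48,-17.5,0,0,0,0.297],
    [53.5,-19,0,0,0,0.338]
  ]
}}

```text
time_s: 5.08
tcp_pos: [0.506, -0.2011, 0.0163]
tcp_rot: [-0.0, 0.87, 0.493, -0.0]
wrist_force: [-0.8, 0.2, 0.5]
finger_gap: 0.0518
gripper_force: 0.5
```

```bash
cat >> path.py <<'E'
def look(fn=None):
    c=cal('wrist'); im=viewer.grab_frame('wrist')
    if fn: cv2.imwrite(fn,im)
    b=im.min(2); m=(b>165).astype(np.uint8); m[:, :170]=0; m[:,420:]=0
    m=cv2.morphologyEx(cv2.morphologyEx(m,cv2.MORPH_CLOSE,np.ones((9,9))),cv2.MORPH_OPEN,np.ones((9,9)))
    k=max(cv2.findContours(m,0,2)[0],key=cv2.contourArea)[:,0]; print("bbox",k.min(0),k.max(0),"area",cv2.contourArea(k))
    P=ray(c,k,.02); r=cv2.minAreaRect((P[:,:2]*1e3).astype(np.float32)); print("wrist",r)
def looktop():
    t=viewer.grab_frame('top'); x0,y0,x1,y1=246,180,345,245
    g=cv2.resize(t[y0:y1,x0:x1].min(2),None,fx=4,fy=4,interpolation=cv2.INTER_CUBIC)
    m=cv2.morphologyEx((g>125).astype(np.uint8),cv2.MORPH_CLOSE,np.ones((13,13)))
    k=max(cv2.findContours(m,0,2)[0],key=cv2.contourArea)[:,0]/4.+[x0,y0]-.375
    print("top",cv2.minAreaRect((ray(cal('top'),k,.02)[:,:2]*1e3).astype(np.float32)))
E
python3 -c "
from path import *
s=observe();print(s['tcp_pos'],s['wrist_force']); look('pics/w3.png')"
```

```text
[ 0.50604923 -0.20109425  0.01628264] [-0.81486113  0.2292396   0.46408454]
bbox [170   0] [408 257] area 50587.0
wrist ((535.4063720703125, -153.8628387451172), (86.10426330566406, 81.19422912597656), 59.039424896240234)
```

View pics/w3.png

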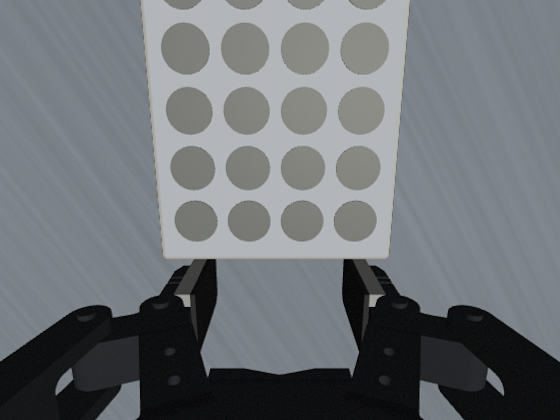

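The wrist view shows the plate's trailing edge square across both fingers, from (164,258) to (389,258) and centred to about 1 mm. The pusher is tracking it well.

Run:
```python
from path import *
e=ray(cal('wrist'),[[164,258],[389,258]],.02)[:,:2]; s=observe(); w,x,y,z=s["tcp_rot"]; R=Ro.from_quat([x,y,z,w]).as_matrix()
print("edge in tool",((np.c_[e,[.02]*2]-s["tcp_pos"])@R)*1e3)
b=np.radians(Y);L=np.array([[np.cos(b),np.sin(b)],[-np.sin(b),np.cos(b)]])
yaw=np.degrees(np.arctan2(R[1,1],R[0,1])); h=np.radians(yaw+90)
c=np.array(s["tcp_pos"])[:2]+.075*np.array([np.cos(h),np.sin(h)])
q=[*(L@(c-O)*1e3),yaw-Y]; print("plate lane",q)
r=np.radians; f=-q[2]
for S in (12,17,22):
    qs=car(q,[(S,0),(110*r(f),110)],6); print(S,len(qs),qs[-1])
qs=car(q,[(17,0),(110*r(f),110)],8); plan([pose(x) for x in qs],[1]*99)
```

```text
edge in tool [[ 12.20297833 -41.90579872  -3.84472355]
 [ 12.19064099  41.91537348  -3.94453091]]
plate lane [np.float64(-28.549541445206234), np.float64(-220.48341381065632), np.float64(-33.198775266342544)]
12 13 [np.float64(-4.022283420507545), np.float64(-150.20515066525095), np.float64(7.993605777301127e-15)]
17 14 [np.float64(-1.284556735512088), np.float64(-146.0212705763545), np.float64(7.993605777301127e-15)]
22 15 [np.float64(1.4531699494833787), np.float64(-141.83739048745818), np.float64(7.993605777301127e-15)]
at [ 0.5061 -0.1997  0.0161] ang -30.9
[5.7, 0.0, 0.1, -0.001, -0.001, -0.0]
[11.3, 0.0, 0.1, -0.001, -0.001, -0.0]
[17.0, 0.0, 0.1, -0.001, -0.001, -0.0]
[25.2, 5.1, 0.1, -0.001, -0.001, -0.072]
[33.7, 9.7, 0.1, -0.001, -0.001, -0.145]
[42.5, 13.6, 0.1, -0.001, -0.001, -0.217]
[51.6, 16.8, 0.1, -0.001, -0.001, -0.29]
[60.8, 19.4, 0.1, -0.001, -0.001, -0.362]
[70.3, 21.4, 0.1, -0.001, -0.001, -0.435]
[79.9, 22.6, 0.1, -0.001, -0.001, -0.507]
[89.5, 23.1, 0.2, -0.001, -0.001, -0.579]
```

{"op": "servo_tool", "data": {
  "deltas": [
    [7,0,0,0,0,0],
    [14,0,0,0,0,0],
    [20,0,0,0,0,0],
    [28,5,0,0,0,-0.072],
    [37,10,0,0,0,-0.145],
    [45.5,13.6,0,0,0,-0.217],
    [54.5,17,0,0,0,-0.29],
    [64,19.5,0,0,0,-0.362],
    [73,21.4,0,0,0,-0.435],
    [83,22.6,0,0,0,-0.507]
  ]
}}

```text
time_s: 6.38
tcp_pos: [0.5683, -0.1414, 0.0163]
tcp_rot: [0.0, 0.716, 0.698, -0.0]
wrist_force: [0.2, 0.6, -0.4]
finger_gap: 0.052
gripper_force: 0.3
```

{"op": "servo_tool", "data": {
  "deltas": [
    [5,-0.2,0,0,0,-0.036],
    [9.6,-0.4,0,0,0,-0.072],
    [9.6,-0.4,0,0,0,-0.072]
  ]
}}

```text
time_s: 6.75
tcp_pos: [0.5675, -0.1314, 0.0163]
tcp_rot: [-0.001, 0.692, 0.722, -0.0]
wrist_force: [-0.6, -0.0, -0.5]
finger_gap: 0.0521
gripper_force: 0.0
```

Run:
```python
from path import *
s=observe(); print(s["time_s"],s["tcp_pos"],s["wrist_force"]); looktop()
cv2.imwrite('pics/w4.png',viewer.grab_frame('wrist'))
plan([pose((0,-135,0))],[1])
```

```text
6.75 [ 0.56747322 -0.13144693  0.01626434] [-0.55564087 -0.03511301 -0.50947202]
top ((584.0142822265625, -9.385505676269531), (54.38032531738281, 104.7151107788086), 47.033660888671875)
at [ 0.5674 -0.132   0.0162] ang 2.4
[8.0, 5.7, 0.2, -0.001, -0.0, 0.002]
```

View pics/w4.png

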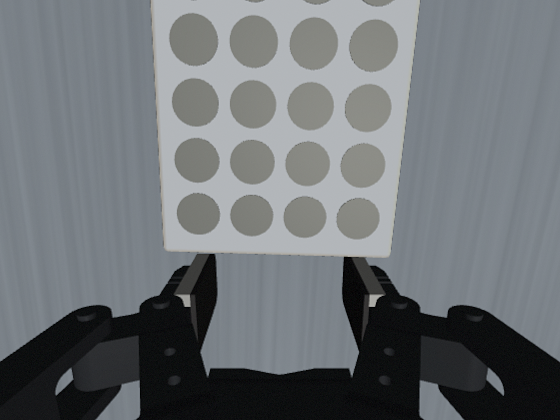

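The plate is nearly in line, turned about 1.5° clockwise relative to the tool: its trailing edge runs from (164,250) to (390,256). I lift straight up for a relative look at the plate against the rails.

{"op": "servo_tool", "data": {
  "deltas": [
    [-3,0,0,0,0,0],
    [-4,0,-40,0,0,0],
    [-4,0,-95,0,0,0],
    [-4,0,-150,0,0,0],
    [-4,0,-200,0,0,0],
    [-4,0,-240,0,0,0],
    [-4,0,-240,0,0,0],
    [-4,0,-240,0,0,0]
  ]
}}

```text
time_s: 7.85
tcp_pos: [0.5672, -0.136, 0.2554]
tcp_rot: [-0.001, 0.692, 0.722, -0.0]
wrist_force: [1.0, -0.5, -0.6]
finger_gap: 0.0518
gripper_force: 0.0
```

Run:
```python
from path import *
c=cal('wrist'); im=viewer.grab_frame('wrist'); cv2.imwrite('pics/w5.png',im); np.savez('w5.npz',K=c[0],R=c[1],t=c[2]); looktop()
print(observe()["tcp_pos"])
```

```text
top ((563.4793090820312, -26.03171157836914), (74.24890899658203, 87.1966323852539), 88.54995727539062)
[ 0.56701044 -0.13576707  0.2545412 ]
```

View pics/w5.png

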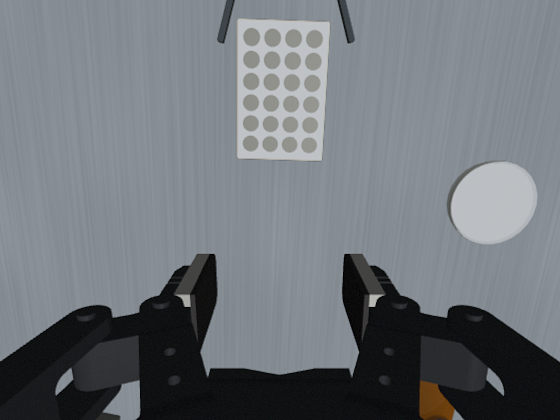

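The wrist view shows the plate's corners at (238,19), (329,21), (322,160) and (237,158). The rail tips are at about (221,41) and (351,41), and the plate's nose is already between them.

Run:
```python
from path import *
d=np.load('w5.npz'); c=(d['K'],d['R'],d['t']); im=cv2.imread('pics/w5.png')
b=im[10:170,225:340].min(2); m=cv2.morphologyEx((b>165).astype(np.uint8),cv2.MORPH_CLOSE,np.ones((5,5)))
k=max(cv2.findContours(m,0,2)[0],key=cv2.contourArea)[:,0]+[225,10]
r=cv2.minAreaRect((ray(c,k,.02)[:,:2]*1e3).astype(np.float32)); print("plate",r)
g=im[:60,200:370].max(2)<75; 
for row in (2,10,20,30,36):
    x=np.where(g[row])[0]+200; l=x[x<285]; R=x[x>285]
    P=ray(c,[[l.min(),row],[l.max()+1,row],[R.min(),row],[R.max()+1,row]],.01); 
    print(row,np.round(P[:,:2]*1e3,1).tolist(),"mid",(P[[0,3],:2].mean(0)*1e3).round(1))
```

```text
plate ((566.4708251953125, -55.75680923461914), (84.209228515625, 126.17082977294922), 0.635635256767273)
2 [[512.2, 22.5], [519.6, 22.8], [615.4, 26.8], [621.8, 27.0]] mid [567.   24.8]
10 [[511.3, 15.8], [517.8, 16.1], [617.8, 20.2], [624.3, 20.5]] mid [567.8  18.1]
20 [[508.5, 7.2], [516.0, 7.5], [620.4, 11.9], [626.9, 12.1]] mid [567.7   9.7]
30 [[506.6, -1.4], [513.2, -1.1], [623.9, 3.5], [630.5, 3.7]] mid [568.6   1.2]
36 [[504.8, -6.7], [511.4, -6.4], [625.3, -1.7], [631.9, -1.4]] mid [568.3  -4. ]
```

```bash
sed -i 's/O=np.array(\[.5643,.0861\])/O=np.array([.5648,.0861])/; s/-75\*/-76*/' path.py
python3 - <<'E'
from path import *
W=[(-4.4,-152,-2.),(-4.1,-142,-2.),(-2.9,-110,-2.2),(-1.5,-70,-1.5),(-.5,-30,0),(0,-8,0)]
plan([pose((*W[0],120)),pose(W[0])],[1,1])
plan([pose(w) for w in W],[1]*9)
E
```

```text
at [ 0.567  -0.1358  0.2545] ang 2.4
[-6.3, 0.1, 134.5, -0.004, -0.001, 0.037]
[-6.4, 0.5, 238.5, -0.004, -0.001, 0.037]
at [ 0.567  -0.1358  0.2545] ang 2.4
[-6.4, 0.5, 238.5, -0.004, -0.001, 0.037]
[3.6, 0.8, 238.5, -0.004, -0.001, 0.037]
[35.6, 1.8, 238.6, -0.004, -0.001, 0.04]
[75.5, 4.2, 238.6, -0.004, -0.001, 0.028]
[115.5, 7.3, 238.6, -0.004, -0.001, 0.002]
[137.5, 7.8, 238.7, -0.004, -0.001, 0.002]
```

{"op": "servo_tool", "data": {
  "deltas": [
    [-6,0,40,0,0,0.015],
    [-6,0,90,0,0,0.037],
    [-6,0,140,0,0,0.037],
    [-6,0,190,0,0,0.037],
    [-6,0.5,225,0,0,0.037],
    [-6,0.5,238,0,0,0.037],
    [-6,0.5,238,0,0,0.037],
    [-1,0.6,238,0,0,0.037],
    [4,0.8,238,0,0,0.037],
    [9,1,238,0,0,0.037]
  ]
}}

```text
time_s: 9.2
tcp_pos: [0.5694, -0.1269, 0.0194]
tcp_rot: [0.001, 0.705, 0.709, 0.0]
wrist_force: [-0.5, -1.2, 1.4]
finger_gap: 0.0518
gripper_force: 0.5
```

Run:
```python
from path import *
W=[(-4.1,-142,-2.),(-2.9,-110,-2.2),(-1.5,-70,-1.5),(-.5,-30,0),(0,-8,0)]
plan([pose(w) for w in W],[1]*9); print(observe()["wrist_force"])
```

```text
at [ 0.5694 -0.1269  0.0194] ang 0.32
[-5.0, -2.6, 3.4, 0.002, 0.001, 0.0]
[27.0, -2.8, 3.4, 0.002, 0.001, 0.004]
[67.0, -1.8, 3.4, 0.002, 0.001, -0.008]
[107.1, -0.2, 3.3, 0.002, 0.001, -0.035]
[129.1, -0.5, 3.3, 0.002, 0.001, -0.035]
[-0.48111616 -1.15401595  1.42946641]
```

{"op": "servo_tool", "data": {
  "deltas": [
    [4,0,1,0,0,0],
    [10,0,2,0,0,0],
    [16,0,2,0,0,0.002],
    [23,0,2,0,0,0.003],
    [30,0,2,0,0,0.003],
    [37,0,2,0,0,0],
    [44,0,2,0,0,-0.002],
    [51,0,2,0,0,-0.005],
    [58,0,2,0,0,-0.008],
    [65,0,2,0,0,-0.01]
  ]
}}

```text
time_s: 10.45
tcp_pos: [0.5682, -0.0614, 0.0162]
tcp_rot: [-0.0, 0.702, 0.713, -0.0]
wrist_force: [-0.6, -1.0, 0.4]
finger_gap: 0.0519
gripper_force: 0.2
```

Run:
```python
from path import *
W=[(-1.5,-70,-1.5),(-.5,-30,0),(0,-8,0)]
plan([pose(w) for w in W],[1]*9); print(observe()["wrist_force"])
a=viewer.grab_frame('wrist'); s=viewer.grab_frame('side')[190:300,200:347]
cv2.imwrite('pics/w6.png',np.hstack([cv2.resize(a,(400,300)),cv2.resize(s,(400,300),interpolation=cv2.INTER_CUBIC)]))
```

```text
at [ 0.5682 -0.0614  0.0162] ang 0.88
[1.6, -1.0, 0.2, -0.0, -0.0, 0.001]
[41.6, 1.0, 0.2, -0.0, -0.0, -0.025]
[63.6, 0.9, 0.2, -0.0, -0.0, -0.025]
[-0.56462814 -0.97244184  0.36341125]
```

View pics/w6.png

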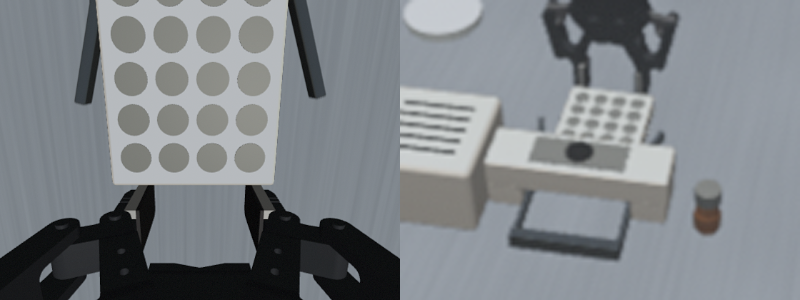

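Left half (wrist): the plate is square and centred between the flared rails, with its trailing edge from (113,184) to (273,184). Right half (side): its nose is under the bridge. I keep pushing.

{"op": "servo_tool", "data": {
  "deltas": [
    [6,0,0,0,0,-0.003],
    [12,0,0,0,0,-0.007],
    [18,0,0,0,0,-0.011],
    [24,0,0,0,0,-0.015],
    [30,0,0,0,0,-0.019],
    [36,0.5,0,0,0,-0.023],
    [42,0.5,0,0,0,-0.025],
    [48,0.5,0,0,0,-0.025],
    [54,0.5,0,0,0,-0.025],
    [54,0.5,0,0,0,-0.025]
  ]
}}

```text
time_s: 11.8
tcp_pos: [0.5676, -0.0067, 0.0161]
tcp_rot: [-0.001, 0.692, 0.722, 0.0]
wrist_force: [-0.6, 0.1, 0.2]
finger_gap: 0.0521
gripper_force: 0.0
```

Run:
```python
from path import *
plan([pose((0,-5,0)),pose((0,0,0))],[1]*9); print(observe()["wrist_force"])
c=cal('wrist');a=viewer.grab_frame('wrist'); ct=cal('top'); t=viewer.grab_frame('top')[170:240,190:283]
cv2.imwrite('pics/w7.png',np.hstack([cv2.resize(a,(400,300)),cv2.resize(t,(400,300),interpolation=cv2.INTER_CUBIC)]))
```

```text
at [ 0.5676 -0.0067  0.0161] ang 2.38
[11.8, 0.9, 0.1, -0.001, -0.001, 0.001]
[16.8, 0.9, 0.1, -0.001, -0.001, 0.001]
[-0.60569026  0.13205897  0.23095639]
```

View pics/w7.png

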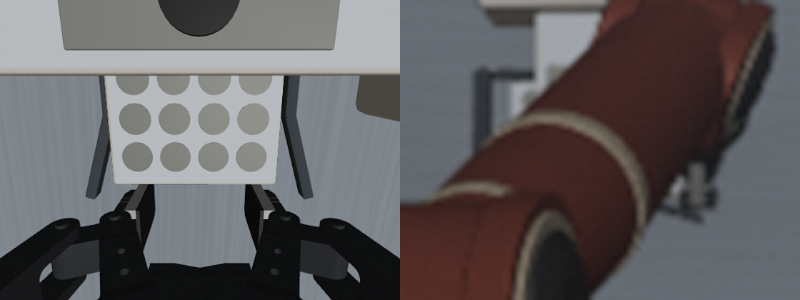

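The plate is squarely in the lane under the beam: trailing edge at (115,184)–(277,184) in the left half, rails either side. About 16 mm remain, so I creep in and watch the wrist force.

{"op": "servo_tool", "data": {
  "deltas": [
    [2,0,0,0,0,0],
    [4,0,0,0,0,0],
    [6,0,0,0,0,0],
    [8,0,0,0,0,0],
    [9,0,0,0,0,0],
    [10,0,0,0,0,0],
    [11,0,0,0,0,0],
    [12,0,0,0,0,0],
    [12,0,0,0,0,0]
  ]
}}

```text
time_s: 13.02
tcp_pos: [0.5675, 0.0041, 0.0163]
tcp_rot: [-0.0, 0.693, 0.721, 0.0]
wrist_force: [-0.2, 0.5, 0.4]
finger_gap: 0.0519
gripper_force: 0.0
```

{"op": "servo_tool", "data": {
  "deltas": [
    [0.5,0,0,0,0,0],
    [1,0,0,0,0,0],
    [1.5,0,0,0,0,0],
    [1.5,0,0,0,0,0]
  ]
}}

```text
time_s: 13.52
tcp_pos: [0.5675, 0.0054, 0.0163]
tcp_rot: [0.0, 0.693, 0.721, -0.0]
wrist_force: [-0.6, -0.6, 0.4]
finger_gap: 0.0517
gripper_force: 0.2
```

{"op": "servo_tool", "data": {
  "deltas": [
    [0.5,0,0,0,0,0],
    [1,0,0,0,0,0],
    [1,0,0,0,0,0]
  ]
}}

```text
time_s: 13.9
tcp_pos: [0.5675, 0.0065, 0.0163]
tcp_rot: [0.0, 0.693, 0.721, 0.0]
wrist_force: [0.0, -0.3, 0.1]
finger_gap: 0.0519
gripper_force: 0.2
```

{"op": "servo_tool", "data": {
  "deltas": [
    [0.5,0,0,0,0,0],
    [1,0,0,0,0,0],
    [1.5,0,0,0,0,0]
  ]
}}

```text
time_s: 14.28
tcp_pos: [0.5674, 0.0079, 0.0163]
tcp_rot: [0.0, 0.693, 0.721, -0.0]
wrist_force: [0.5, -0.4, 0.8]
finger_gap: 0.0515
gripper_force: 0.4
```

{"op": "servo_tool", "data": {
  "deltas": [
    [0.5,0,0,0,0,0],
    [1,0,0,0,0,0],
    [1,0,0,0,0,0]
  ]
}}

```text
time_s: 14.65
tcp_pos: [0.5673, 0.009, 0.0163]
tcp_rot: [-0.0, 0.693, 0.721, -0.0]
wrist_force: [-1.0, 0.2, 0.7]
finger_gap: 0.0521
gripper_force: 0.3
```

Run:
```python
from path import *
plan([pose((0,0,0))],[1]); c=cal('wrist');a=viewer.grab_frame('wrist'); 
# rear edge of plate and front lower/upper edge of the beam at column 270, by brightness steps
col=a[60:300,262:282].min(2).mean(1); g=np.diff(col); 
i=[int(x)+60 for x in np.argsort(-abs(g))[:8]]; print(sorted(i))
cv2.imwrite('pics/w8.png',a)
for r in sorted(i): print(r,ray(c,[272,r+.5],.02)[0].round(4),ray(c,[272,r+.5],.058)[0].round(4))
```

```text
at [0.5673 0.009  0.0163] ang 2.3
[1.1, 0.6, 0.3, -0.0, -0.0, -0.0]
[119, 136, 137, 163, 165, 257, 258, 259]
119 [0.5633 0.0707 0.02  ] [0.5639 0.0717 0.058 ]
136 [0.5635 0.065  0.02  ] [0.5641 0.0678 0.058 ]
137 [0.5635 0.0647 0.02  ] [0.5641 0.0675 0.058 ]
163 [0.5638 0.0558 0.02  ] [0.5643 0.0613 0.058 ]
165 [0.5638 0.0551 0.02  ] [0.5643 0.0608 0.058 ]
257 [0.565  0.0206 0.02  ] [0.5652 0.0366 0.058 ]
258 [0.5651 0.0202 0.02  ] [0.5652 0.0363 0.058 ]
259 [0.5651 0.0198 0.02  ] [0.5652 0.036  0.058 ]
```

{"op": "servo_tool", "data": {
  "deltas": [
    [0.5,0,0,0,0,0],
    [1,0,0,0,0,0],
    [1,0,0,0,0,0]
  ]
}}

```text
time_s: 15.08
tcp_pos: [0.5673, 0.0099, 0.0163]
tcp_rot: [0.0, 0.693, 0.721, -0.0]
wrist_force: [1.2, -1.5, 0.5]
finger_gap: 0.0518
gripper_force: 0.4
```

{"op": "servo_tool", "data": {
  "deltas": [
    [0.5,0,0,0,0,0],
    [1,0,0,0,0,0],
    [1,0,0,0,0,0]
  ]
}}

```text
time_s: 15.45
tcp_pos: [0.5673, 0.0103, 0.0163]
tcp_rot: [0.0, 0.693, 0.721, -0.0]
wrist_force: [-0.2, -2.0, 1.3]
finger_gap: 0.0521
gripper_force: 1.1
```

View pics/w8.png

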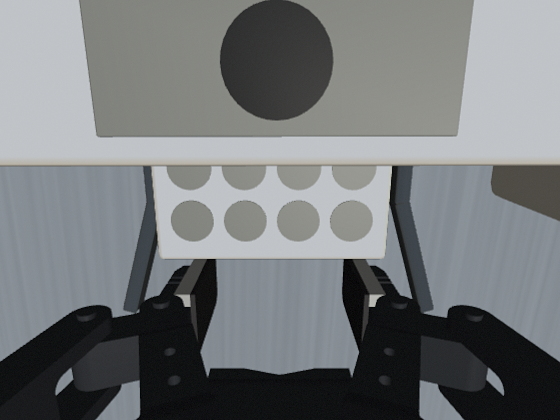

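The view shows the plate square between the rails, with about 94 px from its rear edge (258) to the beam edge (164). The advance has dropped to 0.4 mm of 1 mm and the force is rising, right where the stop should be. One more small push to confirm.

{"op": "servo_tool", "data": {
  "deltas": [
    [0.5,0,0,0,0,0],
    [1,0,0,0,0,0],
    [1,0,0,0,0,0],
    [1,0,0,0,0,0]
  ]
}}

```text
time_s: 15.95
tcp_pos: [0.5674, 0.0104, 0.0164]
tcp_rot: [0.001, 0.693, 0.721, -0.001]
wrist_force: [0.2, -5.7, 0.7]
finger_gap: 0.0522
gripper_force: 2.5
```

Held at the stop: 5.7 N with no further advance. I back off gently, lift clear and check.

{"op": "servo_tool", "data": {
  "deltas": [
    [-2,0,0,0,0,0],
    [-6,0,0,0,0,0],
    [-15,0,0,0,0,0],
    [-30,0,-5,0,0,0],
    [-45,0,-30,0,0,0],
    [-60,0,-70,0,0,0],
    [-70,0,-120,0,0,0],
    [-70,0,-170,0,0,0],
    [-70,0,-180,0,0,0],
    [-70,0,-180,0,0,0]
  ]
}}

```text
time_s: 17.2
tcp_pos: [0.5698, -0.0585, 0.1967]
tcp_rot: [0.0, 0.693, 0.721, 0.0]
wrist_force: [-0.6, 0.1, -0.5]
finger_gap: 0.0518
gripper_force: 0.0
```

Run:
```python
from path import *
c=cal('wrist'); im=viewer.grab_frame('wrist'); b=im.min(2)
exp=[]
R=np.array([[np.cos(.04),-np.sin(.04)],[np.sin(.04),np.cos(.04)]])
for q in((-42.7,-63.9),(42.7,-63.9)): exp.append([*(O+R@np.array(q)/1e3),.02])
e=proj(c,exp); print("expected home rear corners px",e.round(1))
# measured rear edge near each corner
pts=[]
for f in(.15,.3,.5,.7,.85):
    u,v=(e[0]+(e[1]-e[0])*f); u=int(u); col=b[int(v)-15:int(v)+16,u-2:u+3].mean(1); r=int(np.argmin(np.diff(col)))+int(v)-15+.5; pts.append([u,r])
v=int(e[0,1])-12; row=b[v-2:v+3].mean(0); w=np.where(row[int(e[0,0])-15:int(e[1,0])+16]>165)[0]+int(e[0,0])-15
L=R.T@((ray(c,pts,.02)[:,:2]-O).T)*1e3; print("rear edge lane",L.T.round(1).tolist())
S=R.T@((ray(c,[[w[0],v],[w[-1],v]],.02)[:,:2]-O).T)*1e3; print("sides",S.T.round(1).tolist())
print(observe()["time_s"])
```

```text
expected home rear corners px [[225.1  88.8]
 [332.1  88.7]]
rear edge lane [[-30.0, -65.2], [-17.3, -65.2], [-0.5, -65.2], [16.3, -65.2], [29.9, -65.2]]
sides [[-44.0, -54.3], [39.1, -54.3]]
17.25
```

```bash
python3 -c "
from h import *
print(workorder.job_done())"
```

```text
the job is handed in; nothing more can be done
None
```

I pushed the plate into the imager until it met the end stop and handed the job in after about 17 s. The last look had it square in the lane and about 1 mm from home, and the wrist force at the stop read 5.7 N. I don't have the judge's verdict.

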